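# Set the flat grater across the bowl and rest the cheese on it

## Robot

A 6-joint arm with a two-finger parallel gripper is mounted at the origin on the work surface. World frame = base frame: x ahead of the robot, y to its left, z up, the work surface at z = 0. Lengths are in mm, angles in rad, forces in N, time in s.
With the tool pointing down it reaches from about 350 to 875 mm from the base axis. Payload 4.2 kg.
Tool frame: the origin (TCP) lies midway between the tips of the shut fingers; the grasp point (between the pads) lies 19 mm behind it (tcp_to_grasp is the distance from the TCP to the grasp point, in mm); z points along the fingers, y is the line along which they close (so a half turn about z gives the same grasp; the last joint's range is limited). The gripper opens to 85 mm and grips with 20 to 120 N. Pads are 22 mm wide; open, the fingers measure 114 mm over their backs; the gripper's body (76 mm by 85 mm) begins 54 mm behind the grasp point. The pads swing forward as they close: fully open they stand 13 mm farther back than shut.
Start: joints at [-0.955, 0.385, 0.008, 0, -1.194, -0.259], TCP at [218.313, -585.61, 231.312] pointing down, gripper open.
Joint ranges: [-3.14, 3.14], [-1.21, 2.06], [-1.07, 1.41], [-3.16, 2.05], [-2.99, -0.16], [-3.1, 3.1]. Speed limits (rad/s): [2.79, 2.79, 3.14, 3.14, 3.14, 3.14].

## Interface

Orientations are given as a unit quaternion [x, y, z, w].
In Python, from bench import read_state, get_image, job_done, tcp_to_grasp gives the robot as it stands.
- The arm moves only by the tool jog_arm, never from a script. Its argument "plan" is a list of rows, each a list of 3 entries, a list of its own where there are three numbers: the finger opening in mm, from 0 to 85.4, then the shift along the tool's x, y, z as a fraction of full scale, then the turn, a rotation vector about the tool's x, y, z as a fraction of full scale. A call has 1 to 10 rows; each row is the pose to reach, as a shift and turn from the pose commanded when the call began, along the tool's axes at that moment; what a row does not reach only later rows make up. Full scale, the value 1, is 0.1 m for a shift and 60 degrees for a turn. A row lasts 1/8 s, in which the tool goes at most 62.5 mm and 10.7 degrees, less where a joint would pass 70% of its speed; a pose out of reach is approached as far as the arm can. A call with a number of a shift or a turn outside -1 to 1 is refused whole. A call with a gripper value outside its range is refused whole. The fingers move at their own pace and stop on an object; the grip force is fixed at half the most. Time passes only in rows, so rows that repeat a pose let the fingers close. It gives the time, the measured TCP pose, the force, the opening and the grip force at its end, in the units of the state.
- read_state(): the state, without advancing time (a new reading comes with each control period).
- get_image(name): name is "side" or "top" or "wrist"; returns a dict with "img" (384x512x3 uint8, red, green, blue), "range_z" (384x512 float32, mm along the optical axis (not along the pixel's ray), 0 where there is no reading), "intrinsics" (3x3 intrinsics, pixels), "extrinsics" (4x4, takes a point from camera to world coordinates); the wrist camera has in their place "tool_from_camera" (4x4, takes a point from camera to tool coordinates, whose origin is the TCP and whose axes are the flange's). Camera axes: x right, y down, z forward; pixel columns grow to the right and rows downward; lengths in mm; the calibration is good to about 2 mm. A picture is of the moment at which its call begins: read the wrist's pose just before it.
- job_done(): hands the job in; it is judged then, once.
The state is a dict: "clock": time; "joints": joint angles; "joint_vel": joint speeds; "joint_efforts": joint torques, N m; "position": TCP position; "ee_rot": TCP orientation; "contact_force": force on the tool from outside, world axes, zero at the start; "wrist_torque": the same for the moment, N m; "gripper_width": finger opening in mm; "grasp_force": force on a finger pad.
Only numpy, scipy, OpenCV 4.12 (cv2) and the standard library are available. Lean on these libraries where they do the work, as an engineer would, in place of code of your own. Each camera call takes 0.05 s, during which the arm holds its last target. There are 200 camera calls.

## Task

Get ready to grate the cheese: lay the long flat grater, grating face up, across the middle of the small steel bowl so that it rests level on the rim on both sides, then put the block of hard cheese on the grating face and let go of it. Set both down gently, leave the bowl standing where it is, and leave the other things alone.

Things in the scene. Friction and masses are not known exactly. Their poses are not given: they have to be found in the camera images.
- grater: Flat grater, face up on the worktop, handle roughly towards the robot. Head: grey frame 240 mm long (x), 52 wide (y), 20 deep (z), parallel sides, steel grating plate flush with its top, hollow below. Handle 100 x 28 x 20 mm, out of the head's -x end. Flat underside. Origin: middle of the head's underside; z up, top face at z = 20 mm. About 0.25 kg, balance point near x = -30 mm.
- bowl: The small steel bowl, loose and empty on the worktop, left or right of the grater: round, 180 mm across the rim, 85 mm high, wall 4 mm, narrower at the foot; about 0.5 kg. Origin: centre of its underside, z up; rim 85 mm above it. (Not the big steel pot with two handles at the far left, 240 mm across, 150 mm high.)
- cheese: Block of hard cheese, brown rind on one end, lying on the white round board: 62 mm long (x, rind at -x), 32 wide (y), 34 high (z); about 0.09 kg. Origin: centre of its underside, on the board's top, 14 mm above the worktop. A lemon half (58 mm across, 42 high) and a garlic bulb (52 across, 55 high) stand beyond its rind end, at least 90 mm centre to centre.
- board: White round cutting board, 260 mm across, 14 mm thick, fixed to the worktop. Origin: centre of its underside. It is on the other side of the grater from the bowl.
- lemon_a: Lemon half, cut side down, on the board; origin: centre of its cut face. Leave alone.
- garlic: Garlic bulb on the board; origin: centre of its underside. Leave alone.
- lemon_b: Lemon half, cut side down, on the worktop beyond the grater: 58 mm across, 42 mm high; origin: centre of its cut face. Leave alone.
- spoon: Steel spoon, 190 mm long, lying across beyond the grater; origin near its middle. Leave alone.
- round_grater: Round grater disc, 170 mm across, 10 mm thick, lying on the worktop far ahead on the left; origin: centre of its underside. Leave alone.
- salt_jar: Glass jar with a steel cap, 60 mm across, 100 mm high, far right; origin: centre of its underside. Leave alone.

How it is judged:
By the outcome, as a careful person would: the job done as asked, in the order asked, and still so for the second after the job is handed in, with the robot touching nothing.
It also fails if it takes over 58 s, if anything falls off the work surface, if the arm or the gripper's body presses on something with over 40 N, if the wrist force passes 120 N, or if a joint passes its speed limit or range.

## Working session

There is one attempt and no reset: what is moved stays moved. The work goes in short steps, Python scripts to look and compute and a tool call to move; the robot and the scene stay as the last step left them, time stands still between calls to the robot, and variables do not carry over. Pictures are saved under pics/ and viewed, at most 10 in all, crops included, and the job is handed in when it is done.

Besides the shell and the picture viewer there is one more tool, called after "Emit:" as name(argument=value, ...), one argument or row to a line, values as JSON. jog_arm: Moves the arm, as the interface text tells. Its arguments: {"type":"object","properties":{"plan":{"type":"array"}},"required":["plan"]}

```bash
ls; mkdir -p pics
cat > h.py <<'E'
import numpy as np, cv2
from bench import *
def save(n,f):
    d=get_image(n); cv2.imwrite(f'pics/{f}.png',d['img'][:,:,::-1]); np.savez(f'{f}.npz',**{k:np.array(v) for k,v in d.items()}); return d
def cloud(d,T=None):
    K=np.array(d['intrinsics']); T=np.array(d['extrinsics']) if T is None else T
    z=np.array(d['range_z']); v,u=np.mgrid[:z.shape[0],:z.shape[1]]
    P=np.stack([(u-K[0,2])/K[0,0]*z,(v-K[1,2])/K[1,1]*z,z,np.ones_like(z)],-1)
    W=(P@T.T)[...,:3]; W[z==0]=np.nan; return W
E
python3 - <<'E'
from h import *
print(read_state(), tcp_to_grasp)
d=save('top','top'); print(d['extrinsics'],d['intrinsics'])
E
```

```text
pics
{'clock': 0.0, 'joints': array([-9.55418225e-01,  3.85567046e-01,  6.62546155e-03, -4.88344405e-04,
       -1.19403037e+00, -2.58619546e-01]), 'joint_vel': array([ 1.51108859e-03,  5.21706926e-05, -1.09396701e-04, -6.82668920e-04,
       -1.73370753e-03,  8.33263811e-04]), 'joint_efforts': array([-7.44358076e-04, -3.92292917e+01,  1.88403243e+01,  4.18609723e+00,
       -4.57579663e-03, -1.70290252e-05]), 'position': array([ 218.09215211, -585.08265501,  230.21670981]), 'ee_rot': array([-1.77346040e-01,  9.84147930e-01,  1.08163531e-03, -2.54765522e-04]), 'contact_force': array([ 0.47878464, -0.06573905,  0.19251017]), 'wrist_torque': array([0.01379823, 0.01113026, 0.01647521]), 'grasp_force': 0.0, 'gripper_width': 85.61954656031705} 18.700000000000003
[[ 1.33330887e-01 -9.69563292e-01  2.05353104e-01  4.20055158e+02]
 [-9.91070122e-01 -1.30792419e-01  2.59491119e-02 -7.05056198e+01]
 [ 1.69932291e-03 -2.06979144e-01 -9.78343879e-01  1.01956626e+03]
 [ 0.00000000e+00  0.00000000e+00  0.00000000e+00  1.00000000e+00]] [[399.57332453   0.         260.77675766]
 [  0.         399.57332453 189.15047989]
 [  0.           0.           1.        ]]
```

View pics/top.png

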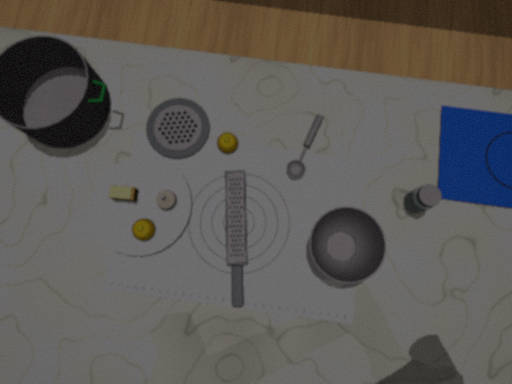

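The top view shows the grater head from (235,172) to (237,265) with its handle down to (238,305). The bowl is at (347,245), and the board is on the left with the cheese at (123,194), garlic at (166,199) and lemon at (143,229). Next I measure these.

Run:
```python
from h import *
d=dict(np.load('top.npz')); W=cloud(d); img=d['img']
def reg(u0,v0,u1,v1,z0,z1):
    R=W[v0:v1,u0:u1].reshape(-1,3); return R[(R[:,2]>z0)&(R[:,2]<z1)]
def rect(n,P):
    r=cv2.minAreaRect(P[:,:2].astype(np.float32)); print(n,len(P),np.round(r[0],1),np.round(r[1],1),round(r[2],1),'z',np.round(np.median(P[:,2]),1))
print('table',np.nanmedian(W[280:300,150:200,2]))
rect('grater all',reg(215,160,260,315,12,30))
rect('head',reg(215,160,260,264,12,30))
rect('handle',reg(215,272,260,315,12,30))
rect('cheese',reg(100,178,140,208,40,60))
rect('garlic',reg(155,186,180,212,25,80)); rect('lemon',reg(128,215,160,243,25,80))
P=reg(300,195,395,290,76,95); rect('bowl',P)
(c,r)=cv2.minEnclosingCircle(P[:,:2].astype(np.float32)); print(c,r)
for u,v in [(235,172),(237,264),(238,304),(227,220),(245,220)]: print((u,v),np.round(W[v,u],1))
cv2.imwrite('pics/crop.png',cv2.resize(img[160:320,95:400,::-1],None,fx=2.6,fy=2.6,interpolation=cv2.INTER_CUBIC)*1)
```

```text
table 0.634852512063901
grater all 2430 [502.2   2.3] [339.5  52.2] 9.5 z 20.1
head 1917 [553.3  10.9] [236.   52.2] 9.5 z 20.2
handle 407 [375.6 -18.6] [82.8 27.1] 8.4 z 19.9
cheese 335 [570.2 297.2] [32.7 63.4] 3.1 z 48.1
garlic 321 [568.6 188.9] [48.1 47.3] 9.1 z 42.2
lemon 396 [487.4 231.5] [52.  53.2] 7.2 z 43.1
bowl 690 [ 513.5 -262.2] [175.8 178. ] 7.5 z 83.5
(513.8484497070312, -262.1173400878906) 89.47116088867188
(235, 172) [666.9  28.4  15.5]
(237, 264) [435.6 -11.   17.2]
(238, 304) [342.2 -27.4  21.4]
(227, 220) [540.   29.8  18.8]
(245, 220) [546.2 -15.1  17.9]
```

View pics/crop.png

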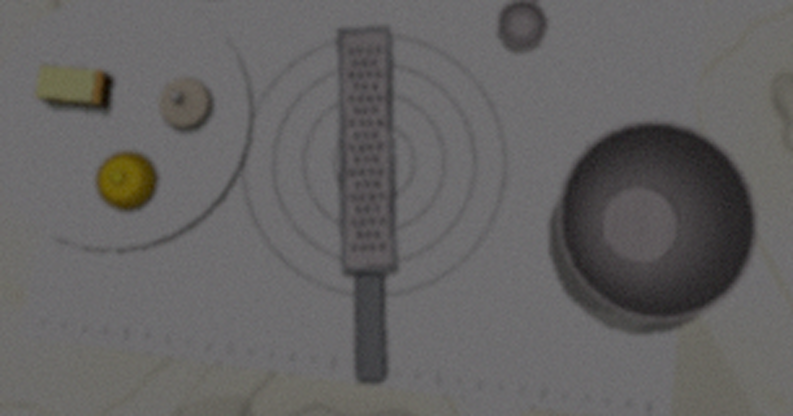

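Measurements agree with the given sizes:

| Item | Position (mm) | Yaw |
|---|---|---|
| Grater head centre | (551.5, 10.6) | 9.5° |
| Grater balance point | about (522, 5.6) | – |
| Bowl centre | (513.7, -262) | – |
| Cheese | (570, 297), top z = 48 | 93° |

I now move towards the grater.

Emit:
jog_arm(
  plan=[
    [85, [-0.98, 0.9, 0], [0, 0, 0.18]],
    [85, [-0.98, 0.9, 0], [0, 0, 0.18]],
    [85, [-0.98, 0.9, 0], [0, 0, 0.18]],
    [85, [-0.98, 0.9, 0], [0, 0, 0.18]],
  ],
)

```text
clock: 0.55
position: [279.0, -466.6, 231.3]
ee_rot: [-0.085, 0.996, 0.0, -0.0]
contact_force: [-0.2, 0.1, 0.2]
gripper_width: 85.1
grasp_force: 0.0
```

```bash
cat >> h.py <<'E'
from scipy.spatial.transform import Rotation as Rn
def go(x,y,z,yaw=None):
    "print shift/turn fractions from the measured pose to a tool-down pose whose tool-y axis is at angle yaw (deg)"
    s=read_state(); R=Rn.from_quat(s['ee_rot']); p=s['position']
    t=R
    if yaw is not None:
        a=np.radians(yaw); ey=np.array([np.cos(a),np.sin(a),0]); ez=np.array([0,0,-1.]); t=Rn.from_matrix(np.stack([np.cross(ey,ez),ey,ez],1))
    print('t',round(s['clock'],2),'p',np.round(p,1),'F',np.round(s['contact_force'],1),'w',round(s['gripper_width'],1),'g',round(s['grasp_force'],1),'j6',round(s['joints'][5],2))
    print('shift',np.round(R.inv().apply(np.array([x,y,z])-p)/100,3),'turn',np.round((R.inv()*t).as_rotvec(degrees=True)/60,3))
E
python3 -c "
from h import *
go(522,5.6,130,99.5)"
```

```text
t 0.55 p [ 279.  -466.6  231.3] F [-0.2  0.1  0.2] w 85.1 g 0.0 j6 -0.67
shift [-3.193  4.244  1.013] turn [ 0.    -0.     0.004]
```

Emit:
jog_arm(
  plan=[
    [85, [-0.8, 1, 0], [0, 0, 0]],
    [85, [-0.8, 1, 0], [0, 0, 0]],
    [85, [-0.8, 1, 0], [0, 0, 0]],
  ],
)

```text
clock: 0.92
position: [342.0, -353.7, 231.3]
ee_rot: [-0.086, 0.996, 0.0, 0.0]
contact_force: [-0.7, -0.1, 0.2]
gripper_width: 85.1
grasp_force: 0.0
```

Emit:
jog_arm(
  plan=[
    [85, [-0.8, 1, 0.2], [0, 0, 0]],
    [85, [-0.8, 1, 0.2], [0, 0, 0]],
    [85, [-0.8, 1, 0.2], [0, 0, 0]],
  ],
)

```text
clock: 1.3
position: [404.0, -242.0, 210.5]
ee_rot: [-0.085, 0.996, 0.0, -0.001]
contact_force: [0.3, 0.5, -0.2]
gripper_width: 85.0
grasp_force: 0.0
```

Emit:
jog_arm(
  plan=[
    [85, [-0.8, 1, 0.2], [0, 0, 0]],
    [85, [-0.8, 1, 0.2], [0, 0, 0]],
    [85, [-0.8, 1, 0.2], [0, 0, 0]],
  ],
)

```text
clock: 1.68
position: [466.5, -130.4, 190.5]
ee_rot: [-0.085, 0.996, -0.0, -0.001]
contact_force: [0.3, -0.2, -0.5]
gripper_width: 85.3
grasp_force: 0.0
```

Emit:
jog_arm(
  plan=[
    [85, [-0.7, 0.9, 0.2], [0, 0, 0]],
    [85, [-0.7, 0.9, 0.2], [0, 0, 0]],
    [85, [-0.7, 0.9, 0.2], [0, 0, 0]],
    [85, [-0.7, 0.9, 0.2], [0, 0, 0]],
    [85, [-0.7, 0.9, 0.2], [0, 0, 0]],
  ],
)

```text
clock: 2.3
position: [518.7, -32.4, 171.6]
ee_rot: [-0.083, 0.997, -0.0, 0.0]
contact_force: [-0.4, 0.4, 1.0]
gripper_width: 85.0
grasp_force: 0.0
```

```bash
python3 -c "
from h import *
s=read_state();print(s['joints'])
go(522,5.6,60,99.5)
save('wrist','w1')"
```

```text
[ 2.50183573e-01  2.60743556e-01 -3.36344194e-01  1.42087541e-04
 -9.73594528e-01 -1.65543225e+00]
t 2.3 p [518.7 -32.4 171.6] F [-0.4  0.4  1. ] w 85.0 g 0.0 j6 -1.66
shift [-0.095  0.37   1.116] turn [-0.  0. -0.]
```

View pics/w1.png

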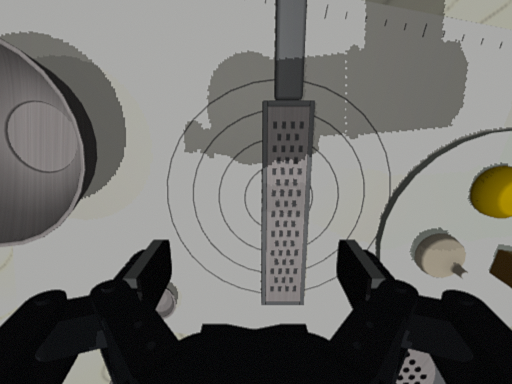

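The wrist view shows the grater head from (289,100) to (283,303), handle towards the top and the bowl at the left, all clear of the fingers. I refine the grater pose from this frame's depth.

Run:
```python
from h import *
d=dict(np.load('w1.npz')); s=read_state(); T=np.eye(4); T[:3,:3]=Rn.from_quat(s['ee_rot']).as_matrix(); T[:3,3]=s['position']
W=cloud(d,T@d['tool_from_camera'])
R=W[108:300,240:340].reshape(-1,3); P=R[(R[:,2]>13)&(R[:,2]<30)]
print(cv2.minAreaRect(P[:,:2].astype(np.float32)),np.median(P[:,2]), np.nanmedian(W[150:200,200:230,2]))
go(522,5.6,60,99.5)
```

```text
((552.725341796875, 8.057044982910156), (224.44906616210938, 52.182186126708984), 9.607404708862305) 20.2010327670219 0.9739434599112542
t 2.35 p [518.7 -32.2 171.7] F [-0.4 -0.1 -0.3] w 85.0 g 0.0 j6 -1.66
shift [-0.095  0.368  1.117] turn [-0.  0.  0.]
```

Emit:
jog_arm(
  plan=[
    [85, [-0.09, 0.36, 0.5], [0, 0, 0]],
    [85, [-0.09, 0.36, 1], [0, 0, 0]],
    [85, [-0.09, 0.36, 1], [0, 0, 0]],
    [85, [-0.09, 0.36, 1], [0, 0, 0]],
    [85, [-0.09, 0.36, 1], [0, 0, 0]],
  ],
)

```text
clock: 2.98
position: [523.4, 6.3, 73.7]
ee_rot: [-0.084, 0.996, 0.0, 0.002]
contact_force: [-0.0, 0.5, -0.0]
gripper_width: 85.2
grasp_force: 0.0
```

Emit:
jog_arm(
  plan=[
    [85, [0, 0, 0.2], [0, 0, 0]],
    [85, [0, 0, 0.4], [0, 0, 0]],
    [85, [0, 0, 0.55], [0, 0, 0]],
    [85, [0, 0, 0.65], [0, 0, 0]],
    [85, [0, 0, 0.67], [0, 0, 0]],
    [85, [0, 0, 0.67], [0, 0, 0]],
    [85, [0, 0, 0.67], [0, 0, 0]],
  ],
)

```text
clock: 3.85
position: [522.3, 6.5, 4.8]
ee_rot: [-0.084, 0.996, 0.0, 0.001]
contact_force: [-0.5, 0.7, 0.4]
gripper_width: 85.1
grasp_force: 0.0
```

```bash
python3 -c "
from h import *
go(522,4.5,3,99.5)"
```

```text
t 3.85 p [522.3   6.5   4.8] F [-0.5  0.7  0.4] w 85.1 g 0.0 j6 -1.73
shift [ 0.006 -0.019  0.018] turn [0.    0.001 0.003]
```

Emit:
jog_arm(
  plan=[
    [70, [0, -0.02, 0.01], [0, 0, 0]],
    [60, [0, -0.02, 0.01], [0, 0, 0]],
    [54, [0, -0.02, 0.01], [0, 0, 0]],
    [45, [0, -0.02, 0.01], [0, 0, 0]],
    [45, [0, -0.02, 0.01], [0, 0, 0]],
    [45, [0, -0.02, 0.01], [0, 0, 0]],
    [45, [0, -0.02, 0.01], [0, 0, 0]],
    [45, [0, -0.02, 0.01], [0, 0, 0]],
  ],
)

```text
clock: 4.85
position: [522.3, 4.4, 3.8]
ee_rot: [-0.084, 0.996, -0.0, 0.0]
contact_force: [-0.9, -0.3, 5.2]
gripper_width: 50.2
grasp_force: 63.3
```

```bash
python3 -c "
from h import *
go(522,4.5,3,99.5)"
```

```text
t 4.85 p [522.3   4.4   3.8] F [-0.9 -0.3  5.2] w 50.2 g 63.3 j6 -1.72
shift [0.003 0.002 0.008] turn [-0.     0.     0.003]
```

Emit:
jog_arm(
  plan=[
    [45, [0, 0, -0.1], [0, 0, 0]],
    [45, [0, 0, -0.3], [0, 0, 0]],
    [45, [0, 0, -0.6], [0, 0, 0]],
    [45, [0, 0, -0.9], [0, 0, 0]],
    [45, [0, 0, -1], [0, 0, 0]],
    [45, [0, 0, -1], [0, 0, 0]],
  ],
)

```text
clock: 5.6
position: [522.0, 4.5, 103.3]
ee_rot: [-0.084, 0.996, 0.0, 0.0]
contact_force: [-1.0, 0.0, -2.1]
gripper_width: 50.4
grasp_force: 62.9
```

```bash
python3 -c "
from h import *
# bowl centre at head x=-12: grasp at x=-30 -> 18 mm behind the centre along yaw 9.5
a=np.radians(9.5); go(513.7-18*np.cos(a),-262-18*np.sin(a),125,99.5)"
```

```text
t 5.6 p [522.    4.5 103.3] F [-1.   0.  -2.1] w 50.4 g 62.9 j6 -1.72
shift [ 0.707 -2.613 -0.218] turn [0.    0.    0.002]
```

Emit:
jog_arm(
  plan=[
    [45, [0.05, -0.15, -0.35], [0, 0, 0]],
    [45, [0.12, -0.5, -0.35], [0, 0, 0]],
    [45, [0.2, -0.8, -0.35], [0, 0, 0]],
    [45, [0.24, -1, -0.35], [0, 0, 0]],
  ],
)

```text
clock: 6.1
position: [513.8, -99.3, 136.4]
ee_rot: [-0.083, 0.997, 0.0, -0.002]
contact_force: [-0.4, -0.4, -2.9]
gripper_width: 50.6
grasp_force: 63.6
```

Emit:
jog_arm(
  plan=[
    [45, [0.1, -0.4, 0], [0, 0, 0]],
    [45, [0.2, -0.8, 0], [0, 0, 0]],
    [45, [0.24, -1, 0], [0, 0, 0]],
    [45, [0.24, -1, 0], [0, 0, 0]],
  ],
)

```text
clock: 6.6
position: [507.1, -201.8, 136.2]
ee_rot: [-0.083, 0.997, 0.001, -0.002]
contact_force: [-0.7, 0.7, -2.2]
gripper_width: 50.6
grasp_force: 63.5
```

Emit:
jog_arm(
  plan=[
    [45, [0.1, -0.3, 0], [0, 0, 0]],
    [45, [0.2, -0.5, 0], [0, 0, 0]],
    [45, [0.23, -0.61, 0], [0, 0, 0]],
    [45, [0.23, -0.61, 0], [0, 0, 0]],
    [45, [0.23, -0.61, 0], [0, 0, 0]],
    [45, [0.23, -0.61, 0], [0, 0, 0]],
  ],
)

```text
clock: 7.35
position: [496.1, -264.1, 138.3]
ee_rot: [-0.085, 0.996, 0.0, 0.0]
contact_force: [-0.1, 0.6, -2.1]
gripper_width: 50.7
grasp_force: 63.6
```

Run:
```python
from h import *
a=np.radians(9.5); go(513.7-18*np.cos(a),-262-18*np.sin(a),100,99.5)
d=save('top','t2'); save('side','s2'); W=cloud(d)
P=W[185:300,290:400].reshape(-1,3)
cv2.imwrite('pics/t2c.png',np.hstack([cv2.resize(d['img'][150:350,270:430,::-1],(400,500)),cv2.imread('pics/s2.png')[:,:][0:384].copy() if 0 else cv2.resize(cv2.imread('pics/s2.png'),(400,500))]))
```

```text
t 7.35 p [ 496.1 -264.1  138.3] F [-0.1  0.6 -2.1] w 50.7 g 63.6 j6 -1.2
shift [ 0.003 -0.009  0.383] turn [0.    0.    0.003]
```

View pics/t2c.png

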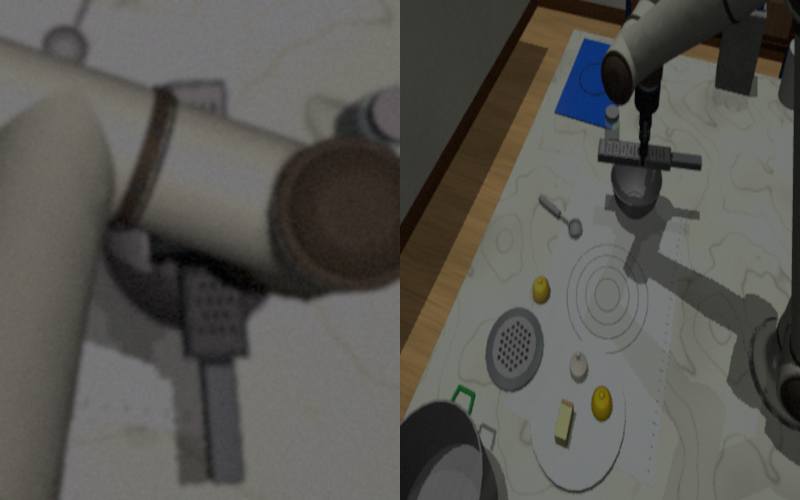

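The side view at (650,155) shows the grater held centred over the bowl, and it looks level. I check its tilt and the bowl from depth.

Run:
```python
from h import *
for n in ('t2','s2'):
    W=cloud(dict(np.load(n+'.npz'))).reshape(-1,3)
    a=np.radians(9.5); q=W[:,:2]-[496.1,-264.1]; lx=q@[np.cos(a),np.sin(a)]; ly=q@[-np.sin(a),np.cos(a)]
    for c in (-170,-130,-80,-60,60,80,100,120,140):
        m=(abs(lx-c)<8)&(abs(ly)<35)&(W[:,2]>140)&(W[:,2]<175)
        if m.sum()>5: print(n,c,m.sum(),np.round(np.percentile(W[m,2],[50,80]),1),'y',np.round([ly[m].min(),ly[m].max()],1))
    m=(W[:,2]>79)&(W[:,2]<90)&(np.hypot(W[:,0]-513,W[:,1]+262)<100)
    P=W[m]; 
    if len(P)>30: A=np.c_[2*P[:,:2],np.ones(len(P))]; x=np.linalg.lstsq(A,(P[:,:2]**2).sum(1),rcond=None)[0]; print('rim',len(P),x[:2],np.sqrt(x[2]+x[0]**2+x[1]**2))
```

```text
t2 -170 118 [154.  155.6] y [-11.6  16.1]
t2 -130 112 [153.9 155.3] y [-12.4  16.2]
t2 -80 205 [154.3 155.5] y [-24.6  28. ]
t2 -60 195 [154.7 155.8] y [-24.2  27.9]
t2 120 40 [154.7 155.9] y [-22.9   6.1]
t2 140 152 [154.4 155.7] y [-22.4  28.2]
rim 142 [ 513.38803423 -261.61559932] 86.23801618473045
s2 -170 62 [152.1 153. ] y [-14.8  15.5]
s2 -130 70 [151.4 153.1] y [-12.3  17.1]
s2 -80 112 [152.  153.4] y [-26.3  29.6]
s2 -60 103 [152.2 153.8] y [-27.3  29. ]
s2 60 100 [152.2 153.7] y [-25.9  28.8]
s2 80 102 [152.2 153.8] y [-26.5  30.3]
s2 100 99 [152.  153.5] y [-26.6  30.7]
s2 120 94 [152.3 153.7] y [-24.6  29.8]
s2 140 94 [152.2 153.7] y [-27.1  29.1]
rim 181 [ 512.45452702 -262.48614636] 86.86120469237791
```

Emit:
jog_arm(
  plan=[
    [45, [0, 0, 0.12], [0, 0, 0]],
    [45, [0, 0, 0.24], [0, 0, 0]],
    [45, [0, 0, 0.34], [0, 0, 0]],
    [45, [0, 0, 0.4], [0, 0, 0]],
    [45, [0, 0, 0.43], [0, 0, 0]],
    [45, [0, 0, 0.45], [0, 0, 0]],
    [45, [0, 0, 0.45], [0, 0, 0]],
  ],
)

```text
clock: 8.32
position: [496.0, -264.9, 93.5]
ee_rot: [-0.084, 0.996, -0.0, 0.0]
contact_force: [-0.3, -1.0, -1.7]
gripper_width: 50.6
grasp_force: 63.6
```

Emit:
jog_arm(
  plan=[
    [45, [0, 0, 0.01], [0, 0, 0]],
    [45, [0, 0, 0.02], [0, 0, 0]],
    [45, [0, 0, 0.02], [0, 0, 0]],
  ],
)

```text
clock: 8.7
position: [495.8, -264.8, 91.3]
ee_rot: [-0.084, 0.996, 0.0, -0.0]
contact_force: [-0.1, -0.0, -2.5]
gripper_width: 50.7
grasp_force: 63.6
```

Emit:
jog_arm(
  plan=[
    [45, [0, 0, 0.01], [0, 0, 0]],
    [45, [0, 0, 0.01], [0, 0, 0]],
    [45, [0, 0, 0.02], [0, 0, 0]],
    [45, [0, 0, 0.02], [0, 0, 0]],
  ],
)

```text
clock: 9.2
position: [495.8, -264.8, 89.2]
ee_rot: [-0.084, 0.996, 0.0, -0.0]
contact_force: [-0.2, 0.5, -1.5]
gripper_width: 50.4
grasp_force: 63.6
```

Emit:
jog_arm(
  plan=[
    [45, [0, 0, 0.007], [0, 0, 0]],
    [45, [0, 0, 0.007], [0, 0, 0]],
    [45, [0, 0, 0.007], [0, 0, 0]],
  ],
)

```text
clock: 9.57
position: [496.0, -264.8, 88.8]
ee_rot: [-0.084, 0.996, -0.0, 0.0]
contact_force: [-1.8, 0.4, -0.2]
gripper_width: 50.1
grasp_force: 63.7
```

Emit:
jog_arm(
  plan=[
    [45, [0, 0, 0.005], [0, 0, 0]],
    [45, [0, 0, 0.005], [0, 0, 0]],
    [45, [0, 0, 0.005], [0, 0, 0]],
  ],
)

```text
clock: 9.95
position: [496.0, -264.9, 88.7]
ee_rot: [-0.084, 0.996, -0.0, 0.0]
contact_force: [-1.8, 2.0, 5.3]
gripper_width: 50.3
grasp_force: 64.3
```

Emit:
jog_arm(
  plan=[
    [52, [0, 0, 0], [0, 0, 0]],
    [54, [0, 0, 0], [0, 0, 0]],
    [57, [0, 0, 0], [0, 0, 0]],
    [62, [0, 0, 0], [0, 0, 0]],
    [70, [0, 0, 0], [0, 0, 0]],
    [75, [0, 0, 0], [0, 0, 0]],
    [75, [0, 0, 0], [0, 0, 0]],
    [75, [0, 0, 0], [0, 0, 0]],
  ],
)

```text
clock: 10.95
position: [495.9, -264.8, 88.1]
ee_rot: [-0.084, 0.996, -0.0, 0.0]
contact_force: [-0.1, 0.2, 0.6]
gripper_width: 75.2
grasp_force: 0.0
```

Emit:
jog_arm(
  plan=[
    [75, [0, 0, -0.1], [0, 0, 0]],
    [75, [0, 0, -0.3], [0, 0, 0]],
    [75, [0, 0, -0.6], [0, 0, 0]],
    [85, [0, 0, -1], [0, 0, 0]],
    [85, [0, 0, -1], [0, 0, 0]],
  ],
)

```text
clock: 11.58
position: [498.1, -265.6, 192.7]
ee_rot: [-0.084, 0.996, -0.002, 0.004]
contact_force: [-0.2, 0.1, 0.2]
gripper_width: 85.0
grasp_force: 0.0
```

Run:
```python
from h import *
go(570.2,297.2,200,183.1)
d=save('side','s3')
W=cloud(d).reshape(-1,3)
a=np.radians(9.5); q=W[:,:2]-[496.1,-264.1]; lx=q@[np.cos(a),np.sin(a)]; ly=q@[-np.sin(a),np.cos(a)]
for c in (-170,-130,-80,-60,-30,0,30,60,80,100,120,140):
    m=(abs(lx-c)<8)&(abs(ly)<35)&(W[:,2]>95)&(W[:,2]<125)
    if m.sum()>5: print(c,m.sum(),np.round(np.percentile(W[m,2],[50,80]),1),'y',np.round([ly[m].min(),ly[m].max()],1))
P=W[(W[:,2]>79)&(W[:,2]<90)&(np.hypot(W[:,0]-513,W[:,1]+262)<100)]
A=np.c_[2*P[:,:2],np.ones(len(P))]; x=np.linalg.lstsq(A,(P[:,:2]**2).sum(1),rcond=None)[0]; print('rim',len(P),x[:2],np.sqrt(x[2]+x[0]**2+x[1]**2))
```

```text
t 11.57 p [ 498.1 -265.6  192.7] F [-0.2  0.1  0.2] w 85.0 g 0.0 j6 -1.2
shift [-1.657  5.426 -0.083] turn [-0.009  0.003 -1.39 ]
-170 59 [102.8 103.9] y [-11.5  14.7]
-130 49 [102.5 103.9] y [-16.2  14.4]
-80 90 [103.  104.3] y [-25.9  27.6]
-60 92 [103.1 104.7] y [-26.9  26.5]
-30 93 [103.  104.3] y [-25.3  29. ]
0 92 [103.1 104.7] y [-26.8  28.4]
30 89 [102.7 104. ] y [-27.  30.]
60 86 [102.7 104.2] y [-27.   28.1]
80 84 [103.1 104.1] y [-25.2  27.4]
100 87 [102.6 103.8] y [-26.1  29.5]
120 83 [103.2 104.4] y [-23.8  28.2]
140 88 [102.9 104.3] y [-25.3  29.9]
rim 372 [ 513.29133738 -265.61759014] 79.50331810082326
```

Emit:
jog_arm(
  plan=[
    [85, [-0.32, 1, -0.08], [0, 0, 0]],
    [85, [-0.32, 1, -0.08], [0, 0, 0]],
    [85, [-0.32, 1, -0.08], [0, 0, 0]],
  ],
)

```text
clock: 12.0
position: [510.6, -158.6, 195.8]
ee_rot: [-0.086, 0.996, 0.0, -0.0]
contact_force: [-0.3, -0.1, -0.3]
gripper_width: 84.9
grasp_force: 0.0
```

Emit:
jog_arm(
  plan=[
    [85, [-0.32, 1, 0], [0, 0, 0]],
    [85, [-0.32, 1, 0], [0, 0, 0]],
    [85, [-0.32, 1, 0], [0, 0, 0]],
  ],
)

```text
clock: 12.38
position: [525.4, -55.4, 195.4]
ee_rot: [-0.086, 0.996, 0.0, -0.001]
contact_force: [-0.6, 0.3, -0.1]
gripper_width: 84.9
grasp_force: 0.0
```

Emit:
jog_arm(
  plan=[
    [85, [-0.32, 1, 0], [0, 0, 0]],
    [85, [-0.32, 1, 0], [0, 0, 0]],
    [85, [-0.32, 1, 0], [0, 0, 0]],
  ],
)

```text
clock: 12.75
position: [540.4, 48.0, 195.4]
ee_rot: [-0.085, 0.996, -0.0, -0.001]
contact_force: [0.0, -0.5, -0.4]
gripper_width: 85.0
grasp_force: 0.0
```

Emit:
jog_arm(
  plan=[
    [85, [-0.32, 1, 0], [0, 0, -0.5]],
    [85, [-0.32, 1, 0], [0, 0, -0.5]],
    [85, [-0.32, 1, 0], [0, 0, -0.5]],
    [85, [-0.32, 1, 0], [0, 0, -0.5]],
    [85, [-0.32, 1, 0], [0, 0, -0.5]],
  ],
)

```text
clock: 13.38
position: [555.0, 149.5, 195.8]
ee_rot: [-0.337, 0.941, -0.0, -0.0]
contact_force: [0.3, -0.3, 0.2]
gripper_width: 85.2
grasp_force: 0.0
```

Run:
```python
from h import *
go(570.2,297.2,170,183.1)
```

```text
t 13.38 p [555.  149.5 195.8] F [ 0.3 -0.3  0.2] w 85.2 g 0.0 j6 -1.43
shift [-1.056  1.045  0.258] turn [ 0.001 -0.001 -0.895]
```

Emit:
jog_arm(
  plan=[
    [85, [-0.8, 0.8, 0.1], [0, 0, -0.895]],
    [85, [-0.8, 0.8, 0.1], [0, 0, -0.895]],
    [85, [-0.8, 0.8, 0.1], [0, 0, -0.895]],
    [85, [-0.8, 0.8, 0.1], [0, 0, -0.895]],
    [85, [-0.8, 0.8, 0.1], [0, 0, -0.895]],
    [85, [-0.8, 0.8, 0.1], [0, 0, -0.895]],
    [85, [-0.8, 0.8, 0.1], [0, 0, -0.895]],
    [85, [-0.8, 0.8, 0.1], [0, 0, -0.895]],
  ],
)

```text
clock: 14.38
position: [565.7, 263.3, 186.2]
ee_rot: [0.727, -0.687, -0.0, -0.0]
contact_force: [-0.2, 0.5, -0.8]
gripper_width: 84.9
grasp_force: 0.0
```

Run:
```python
from h import *
go(570.2,297.2,100,183.1)
s=read_state(); d=save('wrist','w2'); T=np.eye(4); T[:3,:3]=Rn.from_quat(s['ee_rot']).as_matrix(); T[:3,3]=s['position']
W=cloud(d,T@np.array(d['tool_from_camera']))
P=W.reshape(-1,3); P=P[(P[:,2]>40)&(P[:,2]<60)&(np.hypot(P[:,0]-570,P[:,1]-297)<50)]
print(len(P),cv2.minAreaRect(P[:,:2].astype(np.float32)))
```

```text
t 14.38 p [565.7 263.3 186.2] F [-0.2  0.5 -0.8] w 84.9 g 0.0 j6 -0.64
shift [-0.336 -0.064  0.862] turn [-0.     0.     0.002]
1684 ((571.0126953125, 294.8566589355469), (31.38750457763672, 61.98190689086914), 2.572732925415039)
```

View pics/w2.png

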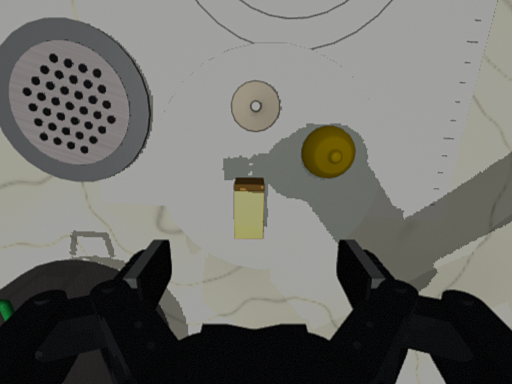

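The wrist view shows the cheese at (249,208) with its rind towards the garlic at (256,105), and the finger paths on both sides are clear. Before descending I check clearance to the pot, which is at lower left.

Run:
```python
from h import *
W=cloud(dict(np.load('top.npz'))).reshape(-1,3); W=W[(W[:,2]>65)&(W[:,1]>100)]
q=W[:,:2]-[570.6,296]; i=np.argsort(np.hypot(*q.T))[:3]; print(W[i],np.hypot(*q[i].T), 'min|dx| within y band',np.abs(q[np.abs(q[:,1])<60,0]).min() if (np.abs(q[:,1])<60).any() else None)
go(570.6,296,90,183)
```

```text
[[570.5764485  192.10027799  68.32773585]
 [565.87477551 191.46234983  67.3389758 ]
 [567.59796202 190.67029561  71.86477814]] [103.89972468 104.64438852 105.37247676] min|dx| within y band None
t 14.43 p [565.7 263.4 186.2] F [ 0.3 -0.6 -0.5] w 85.3 g 0.0 j6 -0.64
shift [-0.323 -0.067  0.962] turn [-0.     0.     0.004]
```

Emit:
jog_arm(
  plan=[
    [85, [-0.33, -0.065, 0.4], [0, 0, 0]],
    [85, [-0.33, -0.065, 0.8], [0, 0, 0]],
    [85, [-0.33, -0.065, 0.96], [0, 0, 0]],
    [85, [-0.33, -0.065, 0.96], [0, 0, 0]],
    [85, [-0.33, -0.065, 0.96], [0, 0, 0]],
    [85, [-0.33, -0.065, 0.96], [0, 0, 0]],
  ],
)

```text
clock: 15.18
position: [571.1, 297.4, 92.0]
ee_rot: [0.727, -0.686, 0.0, -0.002]
contact_force: [0.9, -0.2, 0.0]
gripper_width: 84.9
grasp_force: 0.0
```

Emit:
jog_arm(
  plan=[
    [85, [0, 0, 0.2], [0, 0, 0]],
    [85, [0, 0, 0.4], [0, 0, 0]],
    [85, [0, 0, 0.6], [0, 0, 0]],
    [80, [0, 0, 0.67], [0, 0, 0]],
    [70, [0, 0, 0.67], [0, 0, 0]],
    [60, [0, 0, 0.67], [0, 0, 0]],
  ],
)

```text
clock: 15.92
position: [570.9, 297.4, 24.3]
ee_rot: [0.727, -0.686, 0.0, -0.001]
contact_force: [0.7, -0.2, -0.9]
gripper_width: 60.3
grasp_force: 0.0
```

Run:
```python
from h import *
go(570.6,296,22,183)
```

```text
t 15.93 p [570.9 297.4  24.3] F [ 0.7 -0.2 -0.9] w 60.3 g 0.0 j6 -0.67
shift [0.014 0.004 0.023] turn [-0.002  0.001  0.006]
```

Emit:
jog_arm(
  plan=[
    [48, [0.01, 0, 0.02], [0, 0, 0]],
    [40, [0.01, 0, 0.02], [0, 0, 0]],
    [36, [0.01, 0, 0.02], [0, 0, 0]],
    [28, [0.01, 0, 0.02], [0, 0, 0]],
    [26, [0.01, 0, 0.02], [0, 0, 0]],
    [26, [0.01, 0, 0.02], [0, 0, 0]],
    [26, [0.01, 0, 0.02], [0, 0, 0]],
    [26, [0.01, 0, 0.02], [0, 0, 0]],
  ],
)

```text
clock: 16.92
position: [570.5, 296.2, 21.5]
ee_rot: [0.727, -0.686, 0.0, -0.0]
contact_force: [0.3, 0.6, 3.9]
gripper_width: 30.6
grasp_force: 60.3
```

Emit:
jog_arm(
  plan=[
    [26, [0, 0, -0.1], [0, 0, 0]],
    [26, [0, 0, -0.4], [0, 0, 0]],
    [26, [0, 0, -0.8], [0, 0, 0]],
    [26, [0, 0, -1], [0, 0, 0]],
    [26, [0, 0, -1], [0, 0, 0]],
  ],
)

```text
clock: 17.55
position: [570.8, 296.4, 122.9]
ee_rot: [0.727, -0.686, 0.0, -0.002]
contact_force: [1.3, -0.9, -0.3]
gripper_width: 31.1
grasp_force: 59.9
```

Emit:
jog_arm(
  plan=[
    [26, [0, 0, -0.5], [0, 0, 0]],
    [26, [0, 0, -0.8], [0, 0, 0]],
    [26, [0, 0, -0.8], [0, 0, 0.7]],
    [26, [0, 0, -0.8], [0, 0, 0.7]],
    [26, [0, 0, -0.8], [0, 0, 0.7]],
    [26, [0, 0, -0.8], [0, 0, 0.7]],
    [26, [0, 0, -0.8], [0, 0, 0.7]],
    [26, [0, 0, -0.8], [0, 0, 0.7]],
  ],
)

```text
clock: 18.55
position: [569.9, 295.7, 200.0]
ee_rot: [-0.434, 0.901, -0.0, -0.001]
contact_force: [-1.4, -0.2, -1.4]
gripper_width: 30.9
grasp_force: 59.9
```

Run:
```python
from h import *
go(510,-261.5,190,99.5)
```

```text
t 18.55 p [569.9 295.7 200. ] F [-1.4 -0.2 -1.4] w 30.9 g 59.9 j6 -1.4
shift [ 4.732 -3.002  0.107] turn [-0.    -0.002  0.7  ]
```

Emit:
jog_arm(
  plan=[
    [26, [0.9, -0.57, 0], [0, 0, 0.7]],
    [26, [0.9, -0.57, 0], [0, 0, 0.7]],
    [26, [0.9, -0.57, 0], [0, 0, 0.7]],
    [26, [0.9, -0.57, 0], [0, 0, 0.7]],
    [26, [0.9, -0.57, 0], [0, 0, 0.7]],
    [26, [0.9, -0.57, 0], [0, 0, 0.7]],
  ],
)

```text
clock: 19.3
position: [558.5, 190.1, 200.9]
ee_rot: [-0.083, 0.997, -0.0, -0.0]
contact_force: [0.7, -0.4, -0.3]
gripper_width: 31.3
grasp_force: 59.9
```

Run:
```python
from h import *
go(511,-262.4,190,99.5)
```

```text
t 19.3 p [558.5 190.1 200.9] F [ 0.7 -0.4 -0.3] w 31.3 g 59.9 j6 -2.01
shift [ 1.217 -4.384  0.11 ] turn [-0. -0.  0.]
```

Emit:
jog_arm(
  plan=[
    [26, [0.25, -0.9, 0], [0, 0, 0]],
    [26, [0.25, -0.9, 0], [0, 0, 0]],
    [26, [0.25, -0.9, 0], [0, 0, 0]],
  ],
)

```text
clock: 19.68
position: [548.1, 95.6, 201.2]
ee_rot: [-0.081, 0.997, -0.0, -0.0]
contact_force: [0.3, 0.2, -1.0]
gripper_width: 31.2
grasp_force: 60.1
```

Emit:
jog_arm(
  plan=[
    [26, [0.25, -0.9, 0], [0, 0, 0]],
    [26, [0.25, -0.9, 0], [0, 0, 0]],
    [26, [0.25, -0.9, 0], [0, 0, 0]],
  ],
)

```text
clock: 20.05
position: [538.5, 3.4, 201.1]
ee_rot: [-0.081, 0.997, -0.0, 0.0]
contact_force: [-0.1, -0.2, -1.3]
gripper_width: 30.8
grasp_force: 60.1
```

Emit:
jog_arm(
  plan=[
    [26, [0.25, -0.9, 0], [0, 0, 0]],
    [26, [0.25, -0.9, 0], [0, 0, 0]],
    [26, [0.25, -0.9, 0], [0, 0, 0]],
  ],
)

```text
clock: 20.42
position: [528.7, -88.9, 201.0]
ee_rot: [-0.081, 0.997, 0.0, 0.0]
contact_force: [-0.4, 0.8, -0.9]
gripper_width: 30.8
grasp_force: 60.2
```

Emit:
jog_arm(
  plan=[
    [26, [0.25, -0.9, 0], [0, 0, 0]],
    [26, [0.25, -0.9, 0], [0, 0, 0]],
    [26, [0.25, -0.9, 0], [0, 0, 0]],
  ],
)

```text
clock: 20.8
position: [519.0, -181.5, 200.9]
ee_rot: [-0.081, 0.997, 0.0, 0.0]
contact_force: [-0.2, 0.8, -0.2]
gripper_width: 30.9
grasp_force: 60.2
```

Emit:
jog_arm(
  plan=[
    [26, [0.22, -0.78, 0], [0, 0, 0]],
    [26, [0.22, -0.78, 0], [0, 0, 0]],
    [26, [0.22, -0.78, 0], [0, 0, 0]],
    [26, [0.22, -0.78, 0], [0, 0, 0]],
    [26, [0.22, -0.78, 0], [0, 0, 0]],
  ],
)

```text
clock: 21.42
position: [509.7, -260.7, 201.2]
ee_rot: [-0.082, 0.997, 0.0, 0.0]
contact_force: [0.8, -0.2, -1.7]
gripper_width: 31.2
grasp_force: 60.3
```

Run:
```python
from h import *
go(511,-262.4,112.5,99.5)
d=save('side','s4'); cv2.imwrite('pics/s4c.png',cv2.resize(d['img'][20:180,90:240,::-1],(562,600)))
W=cloud(d).reshape(-1,3)
P=W[(W[:,2]>101)&(W[:,2]<107)&(np.hypot(W[:,0]-513,W[:,1]+262)<160)&(W[:,0]>400)]
print(len(P),cv2.minAreaRect(P[:,:2].astype(np.float32)))
```

```text
t 21.43 p [ 509.7 -260.7  201.2] F [ 0.8 -0.2 -1.7] w 31.2 g 60.3 j6 -1.22
shift [-0.01  -0.019  0.887] turn [ 0.     0.    -0.001]
1097 ((520.6812744140625, -258.4249267578125), (245.4916229248047, 57.53752899169922), 9.46671199798584)
```

View pics/s4c.png

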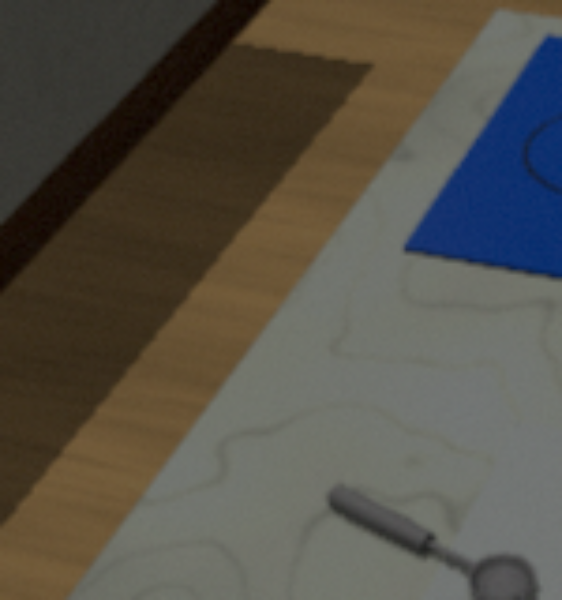

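That crop missed its target and shows only the spoon and the blue mat. The depth shows the grater still in place: level, yaw 9.5°, on its line. I lower the cheese.

Emit:
jog_arm(
  plan=[
    [26, [-0.01, -0.02, 0.2], [0, 0, 0]],
    [26, [-0.01, -0.02, 0.4], [0, 0, 0]],
    [26, [-0.01, -0.02, 0.6], [0, 0, 0]],
    [26, [-0.01, -0.02, 0.72], [0, 0, 0]],
    [26, [-0.01, -0.02, 0.79], [0, 0, 0]],
    [26, [-0.01, -0.02, 0.83], [0, 0, 0]],
    [26, [-0.01, -0.02, 0.85], [0, 0, 0]],
    [26, [-0.01, -0.02, 0.85], [0, 0, 0]],
  ],
)

```text
clock: 22.48
position: [510.8, -263.8, 116.4]
ee_rot: [-0.081, 0.997, -0.0, 0.0]
contact_force: [0.0, -0.4, -0.4]
gripper_width: 30.8
grasp_force: 60.3
```

Emit:
jog_arm(
  plan=[
    [26, [0, 0, 0.01], [0, 0, 0]],
    [26, [0, 0, 0.02], [0, 0, 0]],
    [26, [0, 0, 0.025], [0, 0, 0]],
    [26, [0, 0, 0.025], [0, 0, 0]],
  ],
)

```text
clock: 22.98
position: [510.6, -263.8, 113.6]
ee_rot: [-0.081, 0.997, 0.0, -0.0]
contact_force: [-0.8, -0.5, -0.6]
gripper_width: 31.1
grasp_force: 60.3
```

Emit:
jog_arm(
  plan=[
    [26, [0, 0, 0.005], [0, 0, 0]],
    [26, [0, 0, 0.005], [0, 0, 0]],
    [26, [0, 0, 0.005], [0, 0, 0]],
  ],
)

```text
clock: 23.35
position: [510.6, -263.7, 113.1]
ee_rot: [-0.081, 0.997, 0.0, 0.0]
contact_force: [0.2, -0.3, -1.0]
gripper_width: 31.0
grasp_force: 60.3
```

Emit:
jog_arm(
  plan=[
    [26, [0, 0, 0.006], [0, 0, 0]],
    [26, [0, 0, 0.006], [0, 0, 0]],
    [26, [0, 0, 0.006], [0, 0, 0]],
  ],
)

```text
clock: 23.72
position: [510.6, -263.7, 112.5]
ee_rot: [-0.081, 0.997, 0.0, -0.0]
contact_force: [0.2, 0.4, -1.0]
gripper_width: 31.3
grasp_force: 60.3
```

Emit:
jog_arm(
  plan=[
    [26, [0, 0, 0.004], [0, 0, 0]],
    [26, [0, 0, 0.004], [0, 0, 0]],
    [26, [0, 0, 0.004], [0, 0, 0]],
  ],
)

```text
clock: 24.1
position: [510.6, -263.8, 112.4]
ee_rot: [-0.081, 0.997, -0.0, 0.0]
contact_force: [-1.4, 0.8, 2.3]
gripper_width: 31.1
grasp_force: 60.6
```

Contact at about 2–3 N. I release and rise.

Emit:
jog_arm(
  plan=[
    [32, [0, 0, 0], [0, 0, 0]],
    [34, [0, 0, 0], [0, 0, 0]],
    [38, [0, 0, 0], [0, 0, 0]],
    [44, [0, 0, 0], [0, 0, 0]],
    [52, [0, 0, 0], [0, 0, 0]],
    [60, [0, 0, 0], [0, 0, 0]],
    [60, [0, 0, 0], [0, 0, 0]],
  ],
)

```text
clock: 24.98
position: [510.6, -263.7, 112.1]
ee_rot: [-0.081, 0.997, 0.0, -0.0]
contact_force: [0.2, -0.3, -0.8]
gripper_width: 59.7
grasp_force: 0.0
```

Emit:
jog_arm(
  plan=[
    [60, [0, 0, -0.1], [0, 0, 0]],
    [60, [0, 0, -0.3], [0, 0, 0]],
    [60, [0, 0, -0.6], [0, 0, 0]],
    [60, [0, 0, -1], [0, 0, 0]],
    [60, [0, 0, -1], [0, 0, 0]],
    [60, [0, 0, -1], [0, 0, 0]],
  ],
)

```text
clock: 25.72
position: [510.3, -263.6, 212.3]
ee_rot: [-0.081, 0.997, 0.0, 0.0]
contact_force: [0.5, -0.8, -0.1]
gripper_width: 60.2
grasp_force: 0.0
```

Emit:
jog_arm(
  plan=[
    [60, [0, 1, 0], [0, 0, 0]],
    [60, [0, 1, 0], [0, 0, 0]],
    [60, [0, 1, 0], [0, 0, 0]],
    [60, [0, 1, 0], [0, 0, 0]],
  ],
)

```text
clock: 26.22
position: [494.2, -165.1, 211.5]
ee_rot: [-0.082, 0.997, -0.0, -0.001]
contact_force: [0.8, -0.5, 0.2]
gripper_width: 59.8
grasp_force: 0.0
```

Emit:
jog_arm(
  plan=[
    [60, [0, 1, 0], [0, 0, 0]],
    [60, [0, 1, 0], [0, 0, 0]],
    [60, [0, 1, 0], [0, 0, 0]],
    [60, [0, 1, 0], [0, 0, 0]],
    [60, [0, 1, 0], [0, 0, 0]],
    [60, [0, 1, 0], [0, 0, 0]],
  ],
)

```text
clock: 26.98
position: [478.2, -67.2, 211.9]
ee_rot: [-0.081, 0.997, -0.0, -0.0]
contact_force: [-0.5, -0.4, -0.0]
gripper_width: 60.0
grasp_force: 0.0
```

Run:
```python
from h import *
d=save('top','t5'); s=save('side','s5')
cv2.imwrite('pics/f.png',np.hstack([cv2.resize(d['img'][180:340,280:420,::-1],(380,434)),cv2.resize(s['img'][90:190,90:210,::-1],(416,434))]) if 0 else np.hstack([cv2.resize(d['img'][150:350,270:430,::-1],(380,475)),cv2.resize(s['img'][60:200,340:480,::-1],(400,475)) if 0 else cv2.resize(s['img'],(420,475))[:,:,::-1]]))
W=cloud(d).reshape(-1,3); N=lambda r:np.hypot(W[:,0]-513,W[:,1]+262)<r
for n,a,b,r in (('grater',98,110,170),('cheese',132,145,80)):
    P=W[(W[:,2]>a)&(W[:,2]<b)&N(r)]; print(n,len(P),cv2.minAreaRect(P[:,:2].astype(np.float32)),np.median(P[:,2]))
    if n=='grater': print('plane slope',np.linalg.lstsq(np.c_[P[:,:2],np.ones(len(P))],P[:,2],rcond=None)[0])
P=W[(W[:,2]>79)&(W[:,2]<90)&N(100)]; print(cv2.minEnclosingCircle(P[:,:2].astype(np.float32)))
```

```text
grater 2327 ((494.28173828125, -262.8141174316406), (302.6368103027344, 52.774593353271484), 9.821549415588379) 104.95056044211208
plane slope [ 3.15963726e-03 -1.18223394e-02  1.00266178e+02]
cheese 420 ((510.4861145019531, -261.1603088378906), (61.07011032104492, 31.869239807128906), 8.385635375976562) 138.94537891135695
((511.3203430175781, -262.2563171386719), 91.41569519042969)
```

View pics/f.png

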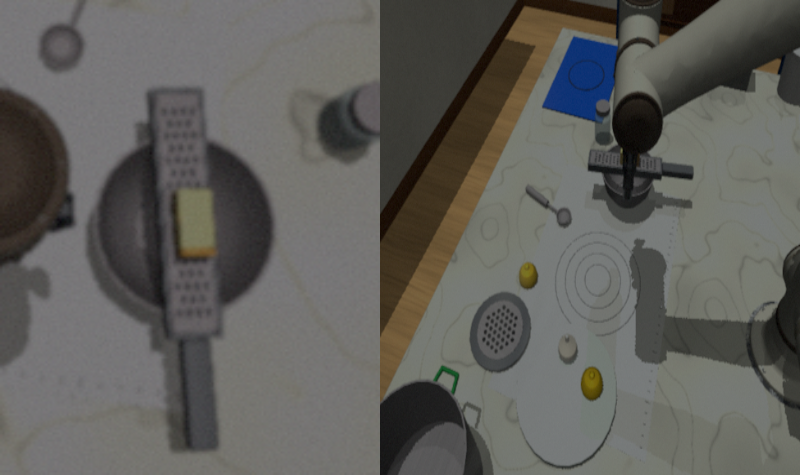

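The top view shows the grater lying level across the middle of the bowl. The cheese is on its face at (195,222) in the crop, the bowl has not moved, and the arm is clear. I hand the job in.

```bash
python3 -c "
from bench import *
print(job_done())"
```

```text
the job is handed in; nothing more can be done
None
```

The grater lies level, face up, across the middle of the bowl with the cheese released on its grating face; the bowl and the other things were left in place, and the job was handed in at about 27 s.

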